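Drift the worn pivot pins out of tripod knuckles on an indexing slide

ROBOT

A 6-joint arm with a two-finger parallel gripper is mounted at the origin on the work surface. World frame = base frame: x ahead of the robot, y to its left, z up, the work surface at z = 0. Lengths are in m, angles in rad, forces in N, time in s.
With the tool pointing down it reaches from about 0.275 to 1 m from the base axis. Payload 8.4 kg.
Tool frame: the origin (TCP) lies on the centre line of the jaws, within the pads' length; the fingertips stand 17 mm ahead of it and the grasp point (between the pads) lies 2 mm behind it (bot.tcp_to_tips is the y of the fingertips in the tool frame, in m); y points along the fingers, z is the direction in which the jaws open and shut, and the axes are right-handed (so a half turn about y gives the same grasp; the last joint's range is limited). The gripper opens to 85 mm and grips with 20 to 120 N. Pads are 22 mm wide; open, the fingers measure 114 mm over their backs; the gripper's body (76 mm by 85 mm) begins 54 mm behind the grasp point. The pads swing forward as they close: fully open they stand 13 mm farther back than shut.
Start: joints at [-1.105, 0.353, 1.633, -0, 1.155, -0.002], TCP at [0.282, -0.558, 0.248] pointing down, gripper open.
Joint ranges: [-2.63, 2.63], [-0.92, 2.1], [0.06, 2.66], [-1.3, 4.44], [0, 2.69], [-3.02, 3.02]. Speed limits (rad/s): [2.22, 2.22, 2.79, 3.14, 3.14, 3.14].

INTERFACE

Orientations are given as a unit quaternion [x, y, z, w].
In Python, from workcell import bot, hand, kinematics, get_obs, vision, hand_in gives the robot as it stands. The module is installed in compiled form; this text tells all that it offers. Calls block until the motion is done:
- bot.reach(position, orientation): joint-space move of the TCP to a pose.
- bot.servo_line(position, ori=None, velocity=0.15): straight line of the TCP; ori=None keeps the orientation; velocity is the mean speed in m/s.
- bot.goto_joints(angles): joint-space move.
- hand.move_gripper(opening, strength=None): finger opening in m; strength is the grip in N (None keeps the last); returns when the fingers have stopped.
- bot.dwell(seconds).
- kinematics.solve_ik(position, orientation): joint angles nearest the present ones, or None.
- get_obs(): the state.
- vision.read_camera(name): name is "scene" or "top" or "wrist"; returns a dict with "frame" (420x560x3 uint8, red, green, blue), "intrinsics" (3x3 intrinsics, pixels), "view" (4x4, takes a point from world to camera coordinates). Camera axes: x right, y down, z forward; pixel columns grow to the right and rows downward; lengths in m; the calibration is good to about 2 mm. A picture is of the moment at which its call begins. There is no depth.
A pose or a line that the arm cannot do raises bot.IKError and nothing moves.
- hand_in(): hands the job in, once; it reports no verdict.
The state is a dict: "time_s": time; "joint_pos": joint angles; "joint_vel": joint speeds; "joint_efforts": joint torques, N m; "position": TCP position; "orientation": TCP orientation; "wrist_force": force on the tool from outside, world axes, zero at the start; "ft_torque": the same for the moment, N m; "gripper_width": finger opening in m.
Only numpy, scipy, OpenCV 4.12 (cv2) and the standard library are available. Lean on these libraries where they do the work, as an engineer would, in place of code of your own. Each camera call takes 0.05 s, during which the arm holds its last target.

TASK

Strip the set of three tripod knuckles standing on the bench mat of their worn pivot pins (some bores may be empty already). First set all three, bores upright, fully down in the pockets of the jig's sliding carrier; push the carrier along its rail until a pocket that holds a pin clicks in over the drop hole, push the pin out downwards with the drift rod so that it falls into the catch tray, and go on so until no pin is left. Then leave the knuckles seated in their pockets, stand the drift fully home in its wooden block, slide the carrier all the way back to its load stop, and leave the lens, the camera and the screw jar where they are.

Things in the scene. Friction and masses are not known exactly. Their poses are not given: they have to be found in the camera images.
- jig: Fixed steel pin-removal jig, 96 mm wide (x), from -243 to +150 mm along its y. Origin on the bench right below the drop hole. Plate top 85 mm above the bench; two slide rails 9 mm high (inner faces 34 mm from the centre line). Below the drop hole a polished chute leads towards +x into an open catch tray (walls 32 to 40 mm high) reaching 120 mm from the centre line.
- drop_hole (a point): Centre of the round 22 mm drop hole in the jig's plate, at the plate's top (85 mm high). Only here can a pin pass through the plate. The carrier slides over it. Axes as the jig's.
- carrier (a joint): Travel (m) of the aluminium carrier along the jig's +y. 0 = against the load stop; end of travel 0.166. A sprung ball clicks in at 0.060 (pocket1 over the drop hole), 0.110 (pocket2) and 0.160 (pocket3); about 6 N moves it in or out, and it pulls in over the last 3 mm. Elsewhere the carrier stays where it is left, with about 1.2 N of sliding friction.
- knob (a point): Push knob of the carrier: upright black post, 14 mm in diameter, 32 mm tall, at the carrier's -y end, 53 mm behind pocket3's centre along the rail. This point is on its axis, half-way up, 110 mm above the bench; it can be pinched from above or pushed along the rail from either side.
- pocket1 (a point): Centre of the floor of the carrier's leading pocket (furthest along the jig's +y), 94 mm above the bench. Every pocket is 45 mm (across the rail, x) by 36 mm (along it, y), has walls 8 mm high and an 18 mm hole through its 8 mm floor; the carrier's underside is 1 mm above the plate. Pockets are 50 mm apart along the rail. Axes as the jig's.
- pocket2 (a point): The same for the middle pocket.
- pocket3 (a point): The same for the trailing pocket, next to the knob.
- drift_grip (a point): Drift: steel rod 8 mm in diameter, 60 mm long, below a collar 24 mm in diameter and 5 mm thick, with a square dark handle 16 x 16 x 55 mm above; 0.13 kg. This point is on its axis in the handle, 90 mm above the tip (25 mm above the collar's top); z points from tip to handle, x and y are square to the handle's flats. At the start it stands in its stand.
- stand_hole (a point): Mouth of the hole in the drift's wooden stand, a fixed block 70 x 90 mm (x, y) and 62 mm high. The hole is 14 mm in diameter and 60 mm deep: fully home, the drift's collar rests on the block and drift_grip is 28 to 30 mm above this point. Axes as the stand's.
- knuckle1_mid (a point): Grey tripod-leg knuckle, 40 mm (its x) by 30 mm (its y) by 34 mm high, one end rounded and the other with a black clamp slit, standing on the mat with its 12 mm bore upright through its centre. This point is on the bore's axis half-way up (17 mm above its underside). About 0.11 kg.
- knuckle2_mid (a point): Grey tripod-leg knuckle, 40 mm (its x) by 30 mm (its y) by 34 mm high, one end rounded and the other with a black clamp slit, standing on the mat with its 12 mm bore upright through its centre. This point is on the bore's axis half-way up (17 mm above its underside). About 0.11 kg.
- knuckle3_mid (a point): Grey tripod-leg knuckle, 40 mm (its x) by 30 mm (its y) by 34 mm high, one end rounded and the other with a black clamp slit, standing on the mat with its 12 mm bore upright through its centre. This point is on the bore's axis half-way up (17 mm above its underside). About 0.11 kg.
- pin1_mid (a point): Worn steel pivot pin in the bore of knuckle1: 12 mm in diameter, 32 mm long, at the start 1 mm below both faces of the knuckle. This point is its centre. It sits tight: a steady push of roughly 10 N (under 15 N) along the bore moves it; once its top end is nearly out of the knuckle's underside it drops by itself. Absent in some starts: then that knuckle is already stripped and its bore is empty.
- pin2_mid (a point): Worn steel pivot pin in the bore of knuckle2: 12 mm in diameter, 32 mm long, at the start 1 mm below both faces of the knuckle. This point is its centre. It sits tight: a steady push of roughly 10 N (under 15 N) along the bore moves it; once its top end is nearly out of the knuckle's underside it drops by itself. Absent in some starts: then that knuckle is already stripped and its bore is empty.
- pin3_mid (a point): Worn steel pivot pin in the bore of knuckle3: 12 mm in diameter, 32 mm long, at the start 1 mm below both faces of the knuckle. This point is its centre. It sits tight: a steady push of roughly 10 N (under 15 N) along the bore moves it; once its top end is nearly out of the knuckle's underside it drops by itself. Absent in some starts: then that knuckle is already stripped and its bore is empty.
- lens: Bystander: black camera lens standing on end, 68 mm in diameter, 62 mm high; origin under its centre.
- camera: Bystander: camera body, 130 x 50 mm, 95 mm high; origin under its centre.
- jar: Bystander: glass screw jar with steel lid, 48 mm in diameter, 55 mm high; origin under its centre.
Mind the look-alikes: they are no part of the job. Leave any turquoise look-alike of the part that bears knuckle2_mid alone.

How it is judged:
On the way, in this order (a step that is already met when the one before it is completed fails the run):
1. all three knuckles sit upright and fully down in a pocket of the carrier (((horizontal distance between knuckle1_mid and pocket1 below 0.006 m and z of knuckle1_mid in the frame of pocket1 between 0.013 and 0.0205 m and angle between knuckle1_mid's own z axis and vertical below 0.09 rad) or (horizontal distance between knuckle1_mid and pocket2 below 0.006 m and z of knuckle1_mid in the frame of pocket2 between 0.013 and 0.0205 m and angle between knuckle1_mid's own z axis and vertical below 0.09 rad) or (horizontal distance between knuckle1_mid and pocket3 below 0.006 m and z of knuckle1_mid in the frame of pocket3 between 0.013 and 0.0205 m and angle between knuckle1_mid's own z axis and vertical below 0.09 rad)) and ((horizontal distance between knuckle2_mid and pocket1 below 0.006 m and z of knuckle2_mid in the frame of pocket1 between 0.013 and 0.0205 m and angle between knuckle2_mid's own z axis and vertical below 0.09 rad) or (horizontal distance between knuckle2_mid and pocket2 below 0.006 m and z of knuckle2_mid in the frame of pocket2 between 0.013 and 0.0205 m and angle between knuckle2_mid's own z axis and vertical below 0.09 rad) or (horizontal distance between knuckle2_mid and pocket3 below 0.006 m and z of knuckle2_mid in the frame of pocket3 between 0.013 and 0.0205 m and angle between knuckle2_mid's own z axis and vertical below 0.09 rad)) and ((horizontal distance between knuckle3_mid and pocket1 below 0.006 m and z of knuckle3_mid in the frame of pocket1 between 0.013 and 0.0205 m and angle between knuckle3_mid's own z axis and vertical below 0.09 rad) or (horizontal distance between knuckle3_mid and pocket2 below 0.006 m and z of knuckle3_mid in the frame of pocket2 between 0.013 and 0.0205 m and angle between knuckle3_mid's own z axis and vertical below 0.09 rad) or (horizontal distance between knuckle3_mid and pocket3 below 0.006 m and z of knuckle3_mid in the frame of pocket3 between 0.013 and 0.0205 m and angle between knuckle3_mid's own z axis and vertical below 0.09 rad))), for 0.2 s.
2. every pin has left its knuckle through the drop hole and lies in the chute or catch tray below (x of pin1_mid in the frame of drop_hole between -0.04 and 0.12 m and y of pin1_mid in the frame of drop_hole between -0.05 and 0.05 m and z of each of pin1_mid, pin2_mid, pin3_mid in the frame of drop_hole below -0.03 m and x of pin2_mid in the frame of drop_hole between -0.04 and 0.12 m and y of pin2_mid in the frame of drop_hole between -0.05 and 0.05 m and x of pin3_mid in the frame of drop_hole between -0.04 and 0.12 m and y of pin3_mid in the frame of drop_hole between -0.05 and 0.05 m), for 0.2 s.
At the end, for the whole second after the job is handed in: Every knuckle upright in a pocket (within 6 mm of its centre, 3 mm of fully down, tilt < 0.09 rad), every pin in the chute or tray under the drop hole, carrier within 6 mm of its load stop, drift upright in its stand hole (within 8 mm, collar within 4 mm of the block) (all of step 1 and all of step 2 and value of joint carrier below 0.006 m and horizontal distance between drift_grip and stand_hole below 0.008 m and z of drift_grip in the frame of stand_hole below 0.034 m and angle between drift_grip's own z axis and vertical below 0.12 rad); the robot touches nothing.
It fails at once if the lens is pushed more than 25 mm or tipped (distance of lens from where it was at the start of the episode above 0.025 m or angle between lens's own z axis and vertical above 0.3 rad).
It fails at once if the camera is pushed more than 25 mm or tipped (distance of camera from where it was at the start of the episode above 0.025 m or angle between camera's own z axis and vertical above 0.3 rad).
It fails at once if the jar is pushed more than 25 mm or tipped (distance of jar from where it was at the start of the episode above 0.025 m or angle between jar's own z axis and vertical above 0.3 rad).
Of pin1, pin2, pin3 only 2 to 3 are there at a start; the rules pass over those that are not, and their reading is None.
At some moment in a run one of knuckle1, knuckle2, knuckle3 may be knocked a few centimetres aside while the robot is not near it.
It also fails if it takes over 208 s, if anything falls off the work surface, if the arm or the gripper's body presses on something with over 40 N, if the wrist force passes 120 N, or if a joint passes its speed limit or range.

## Working session

There is one attempt and no reset: what is moved stays moved. The work goes in short steps, each a Python script; the robot and the scene stay as the last script left them, time stands still between calls to the robot, and variables do not carry over. Pictures are saved under pics/ and viewed, and the job is handed in when it is done.

```bash
mkdir -p pics; ls
python3 - <<'E'
from workcell import bot, hand, kinematics, get_obs, vision, hand_in
import cv2,numpy as np
o=get_obs();print(o)
for n in ["scene","top","wrist"]:
    c=vision.read_camera(n);cv2.imwrite(f"pics/a_{n}.png",c["frame"][:,:,::-1]);print(n,c["intrinsics"].round(1).tolist(),c["view"].round(4).tolist())
print(bot.tcp_to_tips)
E
```

```text
pics
{'time_s': 0.0, 'joint_pos': array([-1.10542101e+00,  3.53635714e-01,  1.63416627e+00, -8.29753917e-06,
        1.15520973e+00, -2.42221544e-03]), 'joint_vel': array([ 5.87147446e-04,  3.35357224e-05, -2.41557257e-04,  6.77508134e-04,
       -1.87054666e-03, -1.68229046e-03]), 'joint_efforts': array([ 1.03979779e-03, -6.05249262e+01, -3.42070019e+01, -9.17054354e-05,
        9.27429210e-03, -3.37292168e-07]), 'position': array([ 0.28159875, -0.55743622,  0.24755569]), 'orientation': array([-0.16400629,  0.68833965, -0.68736422,  0.16377087]), 'wrist_force': array([-0.21114182,  0.00640979,  0.50061773]), 'ft_torque': array([-0.00567715, -0.04428105, -0.02531342]), 'gripper_width': 0.08530359885940632}
scene [[521.3, 0.0, 273.2], [0.0, 521.3, 201.7], [0.0, 0.0, 1.0]] [[-0.3761, 0.9266, 0.0025, 0.1405], [0.7602, 0.3101, -0.5709, -0.4219], [-0.5298, -0.2128, -0.821, 1.7566], [0.0, 0.0, 0.0, 1.0]]
top [[421.0, 0.0, 274.8], [0.0, 421.0, 205.8], [0.0, 0.0, 1.0]] [[-0.0111, -0.9999, 0.009, 0.0984], [-0.9846, 0.0093, -0.1747, 0.5769], [0.1746, -0.0108, -0.9846, 1.2137], [0.0, 0.0, 0.0, 1.0]]
wrist [[309.3, 0.0, 279.0], [0.0, 309.3, 210.8], [0.0, 0.0, 1.0]] [[0.4498, -0.8931, -0.0016, -0.6235], [-0.8586, -0.4329, 0.2746, -0.035], [-0.246, -0.1221, -0.9616, 0.3799], [0.0, 0.0, 0.0, 1.0]]
0.017
```

View pics/a_scene.png

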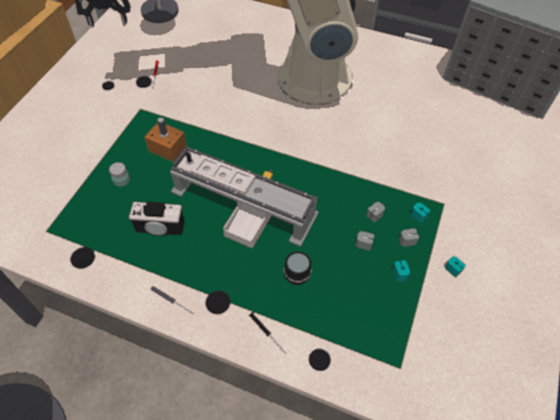

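View pics/a_top.png

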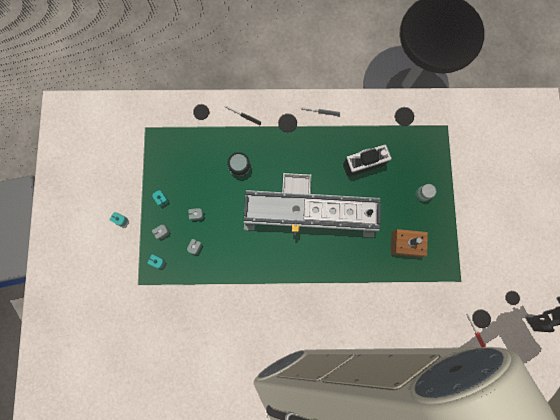

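View pics/a_wrist.png

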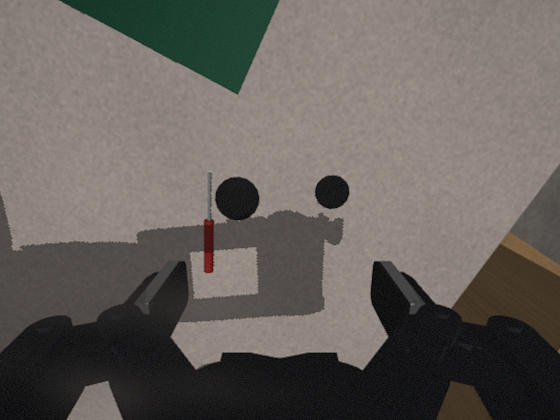

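```bash
cat > h.py <<'E'
from workcell import bot, hand, kinematics, get_obs, vision, hand_in
import cv2,numpy as np
from scipy.spatial.transform import Rotation as R
def cam(n,save=None):
    c=vision.read_camera(n); 
    if save: cv2.imwrite(f"pics/{save}.png",c["frame"][:,:,::-1])
    return c
def ray(c,u,v,z):
    K=np.array(c["intrinsics"]);V=np.array(c["view"]);Rm=V[:3,:3];t=V[:3,3]
    d=Rm.T@np.linalg.solve(K,[u,v,1.]);o=-Rm.T@t
    return o+d*(z-o[2])/d[2]
def proj(c,p):
    V=np.array(c["view"]);q=V[:3,:3]@np.asarray(p)+V[:3,3];q=np.array(c["intrinsics"])@q;return q[:2]/q[2]
def ori(a):
    """tool down, jaws opening along world direction angle a"""
    z=np.array([np.cos(a),np.sin(a),0]);y=np.array([0,0,-1.]);x=np.cross(y,z)
    return R.from_matrix(np.stack([x,y,z],1)).as_quat()
def st(m=""):
    o=get_obs();print(m,"t=%.1f"%o["time_s"],"p",o["position"].round(4),"F",o["wrist_force"].round(1),"w %.4f"%o["gripper_width"],flush=True);return o
E
python3 - <<'E'
from h import *
c=cam("top")
V=np.array(c["view"]);print("top cam",(-V[:3,:3].T@V[:3,3]).round(3))
for n,u,v,z in [("kA",195,214,.034),("kB",160,232,.034),("kC",194,247,.034),("p1",315,210,.1),("p2",333,211,.1),("p3",350,212,.1),("knob",369,212,.126),("hole",296,209,.085),("stand",411,243,.062),("lens",238,163,.062),("cam",368,158,.09),("jar",427,191,.055),("tray",297,184,.03)]:
    print(n,ray(c,u,v,z).round(3))
c=cam("wrist");V=np.array(c["view"]);print("wristcam",(-V[:3,:3].T@V[:3,3]).round(3))
o=get_obs();M=R.from_quat(o["orientation"]).as_matrix();print(M.round(2)); print("cam in tool",(M.T@(-V[:3,:3].T@V[:3,3]-o["position"])).round(4))
print((V[:3,:3]@M).round(3))
for a in (0,1.57,3.14,-1.57): print(a,kinematics.solve_ik([.5,.2,.3],ori(a)))
E
```

```text
top cam [0.357 0.106 1.295]
kA [0.558 0.334 0.034]
kB [0.504 0.438 0.034]
kC [0.458 0.335 0.034]
p1 [ 0.556 -0.023  0.1  ]
p2 [ 0.552 -0.075  0.1  ]
p3 [ 0.549 -0.123  0.1  ]
knob [ 0.544 -0.172  0.126]
hole [0.562 0.031 0.085]
stand [ 0.461 -0.306  0.062]
lens [0.708 0.202 0.062]
cam [ 0.712 -0.186  0.09 ]
jar [ 0.618 -0.368  0.055]
tray [0.649 0.023 0.03 ]
wristcam [ 0.344 -0.526  0.374]
[[-0.89 -0.    0.45]
 [-0.45  0.   -0.89]
 [-0.   -1.   -0.  ]]
cam in tool [-0.0699 -0.1262 -0.0006]
[[ 0.001  0.001  1.   ]
 [ 0.962 -0.275 -0.001]
 [ 0.275  0.962 -0.001]]
0 [ 3.77720943e-01  1.70083126e-01  1.75918350e+00 -4.44089210e-16
  1.21232603e+00  3.77720943e-01]
1.57 [ 3.77720943e-01  1.70083126e-01  1.75918350e+00 -4.44089210e-16
  1.21232603e+00 -1.19227906e+00]
3.14 [ 3.77720943e-01  1.70083126e-01  1.75918350e+00 -4.44089210e-16
  1.21232603e+00 -2.76227906e+00]
-1.57 [0.37772094 0.17008313 1.7591835  0.         1.21232603 1.94772094]
```

Run:
```python
import cv2
a=cv2.imread("pics/a_top.png")
cv2.imwrite("pics/crop1.png",cv2.resize(a[180:280,100:230],None,fx=6,fy=6,interpolation=cv2.INTER_CUBIC))
cv2.imwrite("pics/crop2.png",cv2.resize(a[160:270,235:445],None,fx=3.8,fy=3.8,interpolation=cv2.INTER_CUBIC))
```

```text
(no output)
```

View pics/crop1.png

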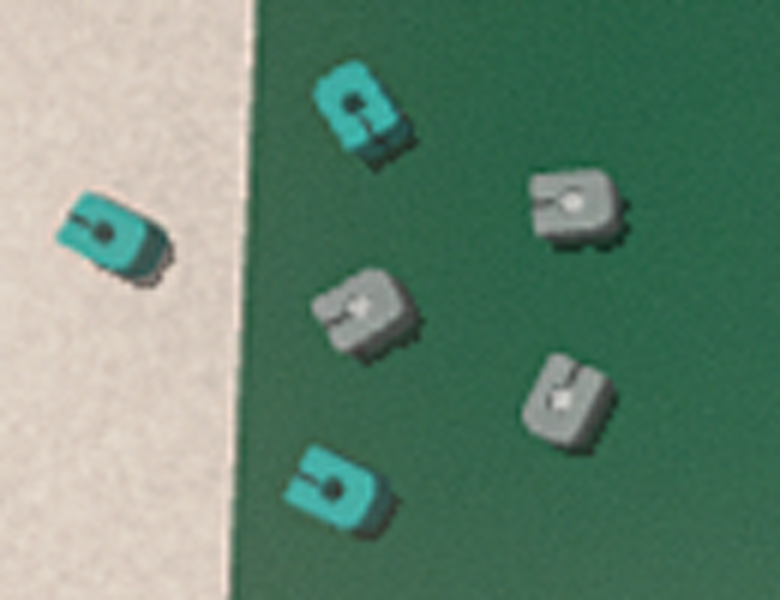

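View pics/crop2.png

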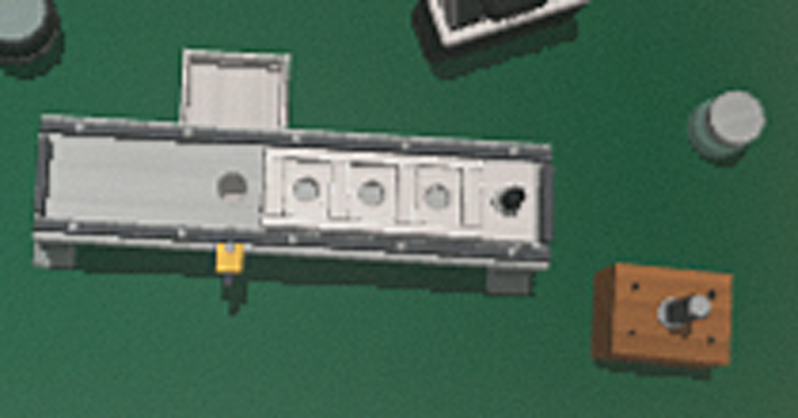

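```bash
cat > v.py <<'E'
from h import *
import pickle
P={}
for n,p in [("stand",[.47,-.33,.26]),("jig",[.55,-.09,.30]),("knuck",[.50,.35,.24])]:
    bot.reach(p,ori(0)); bot.dwell(.3); P[n]=cam("wrist","b_"+n); st(n)
pickle.dump(P,open("views.pkl","wb"))
E
python3 v.py
```

```text
stand t=1.7 p [ 0.4697 -0.3306  0.2599] F [-0.2 -0.   0.6] w 0.0856
jig t=3.1 p [ 0.5499 -0.0908  0.2998] F [ 0.7  0.2 -1.1] w 0.0856
knuck t=5.1 p [0.5003 0.3496 0.2401] F [ 0.4 -0.3  0.2] w 0.0853
```

View pics/b_stand.png

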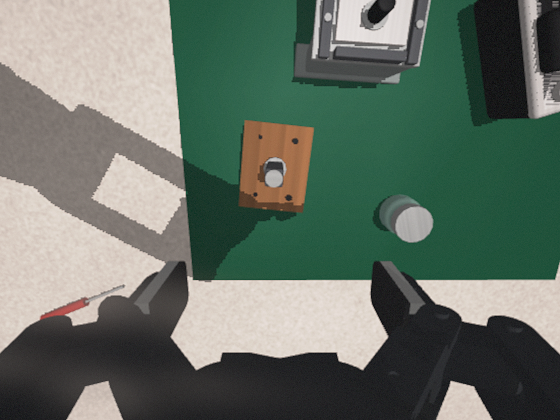

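View pics/b_jig.png

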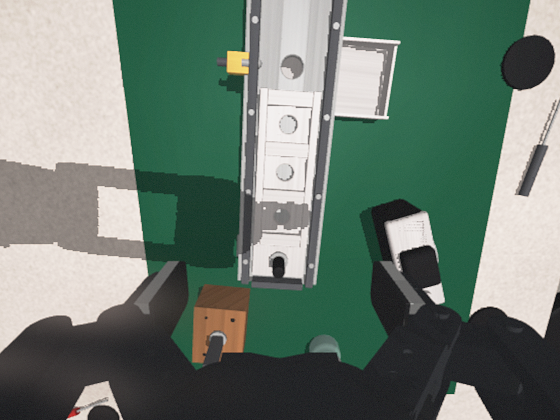

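View pics/b_knuck.png

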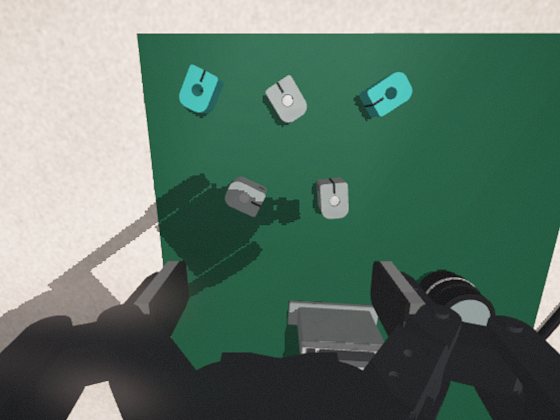

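Run:
```python
import cv2,numpy as np
def crop(f,u0,v0,w,h,s):
    a=cv2.imread(f"pics/{f}.png")[v0:v0+h,u0:u0+w]; return cv2.resize(a,None,fx=s,fy=s,interpolation=cv2.INTER_CUBIC)
cv2.imwrite("pics/c_jig.png",crop("b_jig",225,30,130,260,2.3) )
k=[crop("b_knuck",u-30,v-30,60,60,6) for u,v in [(286,99),(246,198),(333,198)]]
k[1]=cv2.convertScaleAbs(k[1],alpha=1.6)
cv2.imwrite("pics/c_kn.png",cv2.resize(np.hstack(k),None,fx=.7,fy=.7))
cv2.imwrite("pics/c_st.png",crop("b_stand",230,110,100,110,5))
```

```text
(no output)
```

View pics/c_jig.png

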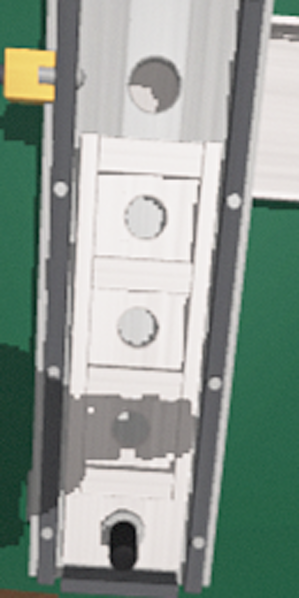

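View pics/c_kn.png

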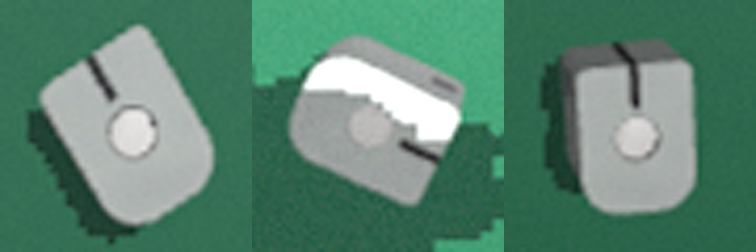

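View pics/c_st.png

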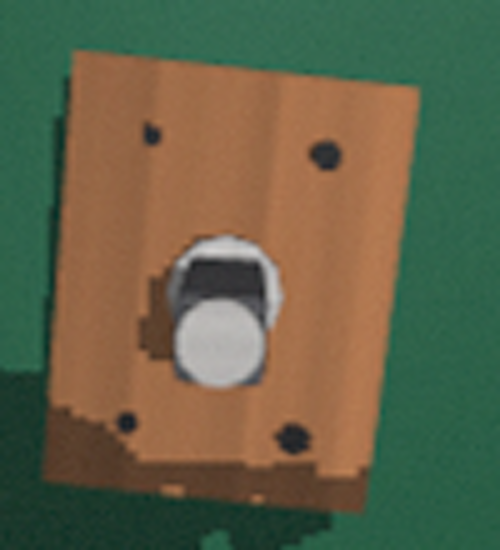

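Run:
```python
from h import *
import pickle
P=pickle.load(open("views.pkl","rb"))
c=P["knuck"]
def k(u0,v0,pin,slit,sides,s=4.2):
    p=ray(c,u0+pin[0]/s,v0+pin[1]/s,.033); e=ray(c,u0+slit[0]/s,v0+slit[1]/s,.034)
    d=e-p; print("pin",p.round(4),"slit dir",np.degrees(np.arctan2(d[1],d[0])).round(1),np.linalg.norm(d).round(4),end=" ")
    for a,b in sides:
        q=ray(c,u0+a[0]/s,v0+a[1]/s,.034)-ray(c,u0+b[0]/s,v0+b[1]/s,.034);print("side",np.degrees(np.arctan2(q[1],q[0])).round(1),end=" ")
    print()
k(256,69,(133,131),(88,60),[((41,98),(107,215)),((148,27),(200,125))])
k(216,168,(118,125),(185,158),[((163,205),(60,155))])
k(303,168,(133,137),(128,64),[((576-504,72),(582-504,180)),((692-504,70),(692-504,185))])
c=P["jig"]
J=lambda u,v,z:ray(c,225+u/2.3,30+v/2.3,z)
for n,u,v,z in [("hole",155,84,.085),("p1",146,217,.094),("p2",137,326,.094),("p3",131,429,.094),("knobtop",121,558,.126),("knob",123,530,.11)]: print(n,J(u,v,z).round(4))
c=P["stand"]
S=lambda u,v,z:ray(c,230+u/5,110+v/5,z)
print("handle top",S(220,343,.122).round(4),"collar",S(225,288,.067).round(4))
co=[S(*q,.062) for q in [(75,52),(420,88),(365,512),(43,480)]]
print(np.round(co,4),np.mean(co,0).round(4))
print("handle flats", [S(*q,.067).round(4) for q in [(175,300),(270,300)]])
# wrist cam vs jig knob base
```

```text
pin [0.5092 0.4417 0.033 ] slit dir 124.2 0.0193 side 120.4 side 120.2 
pin [0.4615 0.3398 0.033 ] slit dir -26.6 0.0197 side -27.3 
pin [0.562  0.3363 0.033 ] slit dir 96.9 0.0199 side 95.1 side 93.4 
hole [0.5635 0.0339 0.085 ]
p1 [ 0.5596 -0.0224  0.094 ]
p2 [ 0.5556 -0.0716  0.094 ]
p3 [ 0.5528 -0.122   0.094 ]
knobtop [ 0.5479 -0.175   0.126 ]
knob [ 0.5488 -0.1683  0.11  ]
handle top [ 0.4651 -0.3069  0.122 ] collar [ 0.4653 -0.3051  0.067 ]
[[ 0.4354 -0.2582  0.062 ]
 [ 0.505  -0.2654  0.062 ]
 [ 0.4955 -0.3548  0.062 ]
 [ 0.4255 -0.3473  0.062 ]] [ 0.4653 -0.3064  0.062 ]
handle flats [array([ 0.455 , -0.3075,  0.067 ]), array([ 0.4746, -0.3076,  0.067 ])]
```

```bash
cat >> h.py <<'E'
JX=np.array([np.cos(np.radians(-3.9)),np.sin(np.radians(-3.9)),0]);JY=np.array([-JX[1],JX[0],0])
PK={1:np.array([.5596,-.0224,.094]),2:np.array([.5561,-.0720,.094]),3:np.array([.5528,-.122,.094])}
def pick(x,y,adeg):
    q=ori(np.radians(adeg)); hand.move_gripper(.062,60)
    bot.reach([x,y,.13],q); bot.servo_line([x,y,.029],velocity=.12); st("down")
    hand.move_gripper(.0,60); st("closed"); bot.servo_line([x,y,.20],velocity=.2); st("lift")
E
python3 - <<'E'
from h import *
pick(.562,.3363,5)
cam("wrist","d1");cam("top","d1t")
E
```

```text
down t=7.0 p [0.5625 0.3367 0.0298] F [0.4 1.  0.3] w 0.0618
closed t=7.4 p [0.5626 0.3366 0.03  ] F [-0.4 -0.8  7.1] w 0.0290
lift t=8.4 p [0.5612 0.3358 0.1986] F [-0.7 -0.2 -2. ] w 0.0289
```

View pics/d1.png

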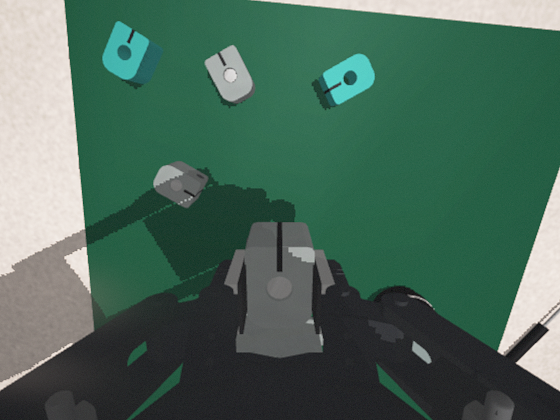

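```bash
cat >> h.py <<'E'
def pinhole(img,u,v,r,lo,bright=True):
    g=cv2.GaussianBlur(cv2.cvtColor(img,cv2.COLOR_RGB2GRAY),(3,3),0)
    w=g[v-r:v+r+1,u-r:u+r+1].astype(int); m=(w>lo) if bright else (w<lo)
    n,l,s,ce=cv2.connectedComponentsWithStats(m.astype(np.uint8)); 
    out=[(s[i,4],(ce[i]+[u-r,v-r]).round(1).tolist()) for i in range(1,n) if s[i,4]>8]; return sorted(out,reverse=True)[:3],w
E
python3 - <<'E'
from h import *
c=cam("wrist");o=get_obs();M=R.from_quat(o["orientation"]).as_matrix()
im=c["frame"][250:360,225:335];cv2.imwrite("pics/d1c.png",cv2.resize(im[:,:,::-1],None,fx=5,fy=5,interpolation=cv2.INTER_CUBIC))
for uv in [(280,287),(280,285),(279,289)]:
    print(uv,(M.T@(ray(c,*uv,o["position"][2]+.003)-o["position"])).round(4))
b=bot.tcp_to_tips
for a in (0,): pass
E
```

```text
(280, 287) [ 0.0002 -0.003   0.0002]
(280, 285) [-0.0008 -0.003   0.0002]
(279, 289) [ 0.0012 -0.003  -0.0002]
```

View pics/d1c.png

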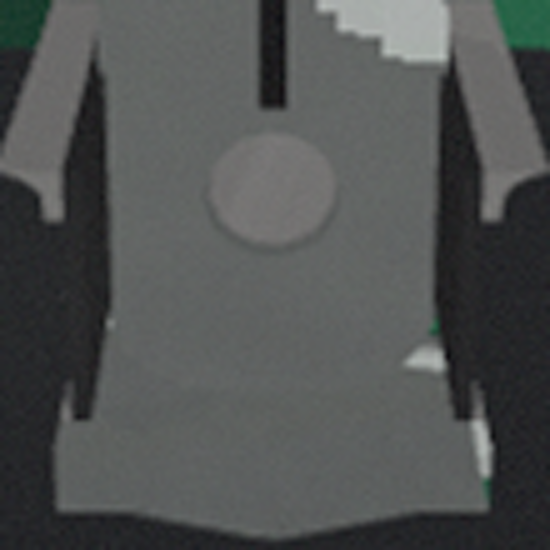

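```bash
cat >> h.py <<'E'
def place(n,adeg,off=0.,gz=.0298,dxy=(0,0)):
    a=np.radians(adeg);q=ori(a);xt=R.from_quat(q).as_matrix()[:,0]
    p=PK[n]-xt*off+JX*dxy[0]+JY*dxy[1]
    bot.reach([p[0],p[1],.20],q); bot.dwell(.2); cam("wrist",f"pl{n}_hover")
    bot.servo_line([p[0],p[1],.94e-1+gz+.009],velocity=.12); o=st("above")
    f0=o["wrist_force"][2]
    z=.094+gz+.009
    while z>.094+gz+.0005:
        z-=.0015; bot.servo_line([p[0],p[1],z],velocity=.03); o=get_obs()
        if abs(o["wrist_force"][2]-f0)>12: st("contact"); break
    st("placed"); return p
E
python3 - <<'E'
from h import *
place(1,86.1,.0005)
c=cam("wrist","e1")
E
```

```text
above t=11.3 p [ 0.5595 -0.0224  0.1332] F [ 0.3 -0.1 -1.2] w 0.0290
placed t=12.8 p [ 0.5593 -0.0224  0.1239] F [ 0.2 -0.   1.3] w 0.0290
```

View pics/e1.png

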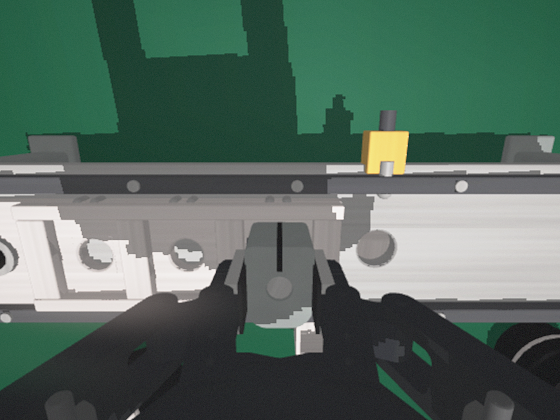

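View pics/pl1_hover.png

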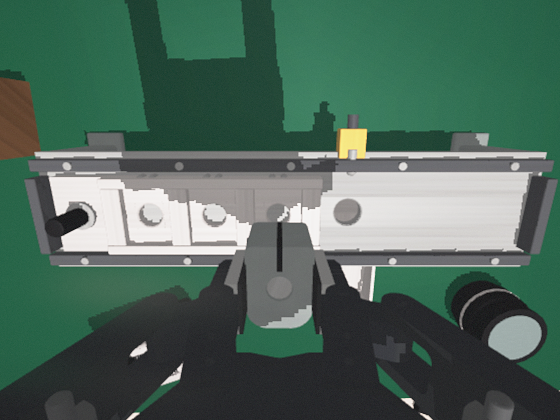

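Run:
```python
from h import *
hand.move_gripper(.036); p=st("rel")["position"]; bot.servo_line([p[0],p[1],.21],velocity=.2); bot.dwell(.1)
c=cam("wrist","e2");cam("top","e2t")
cv2.imwrite("pics/e2t.png",cv2.resize(cv2.imread("pics/e2t.png")[150:290,90:390],None,fx=2.6,fy=2.6,interpolation=cv2.INTER_CUBIC))
```

```text
rel t=13.1 p [ 0.5591 -0.0224  0.1238] F [-0.2  0.7  0.8] w 0.0358
```

View pics/e2.png

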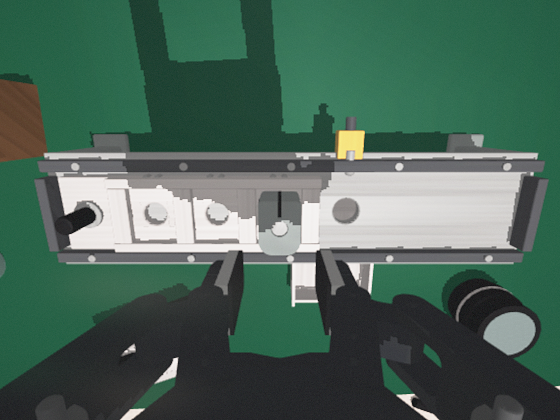

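View pics/e2t.png

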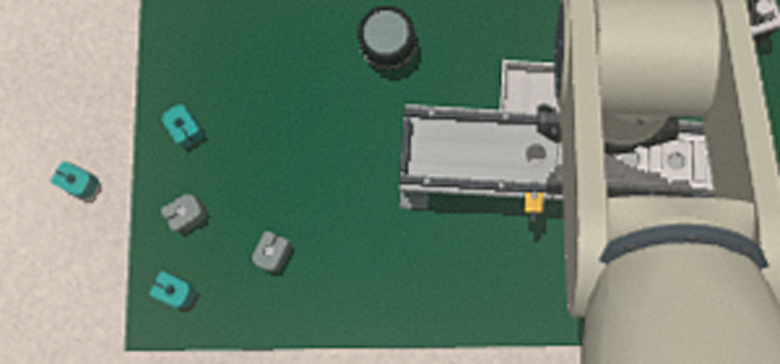

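Run:
```python
from h import *
pick(.4615,.3398,63)
c=cam("wrist","f1");o=get_obs();M=R.from_quat(o["orientation"]).as_matrix()
cv2.imwrite("pics/f1c.png",cv2.resize(c["frame"][250:360,225:335,::-1],None,fx=4,fy=4,interpolation=cv2.INTER_CUBIC))
```

```text
down t=16.6 p [0.462  0.34   0.0296] F [ 0.2 -0.3  0.3] w 0.0616
closed t=17.0 p [0.462  0.3402 0.0299] F [-0.1  0.3  5.3] w 0.0289
lift t=18.0 p [0.4608 0.3393 0.1989] F [-0.5 -0.8 -2.2] w 0.0288
```

View pics/f1c.png

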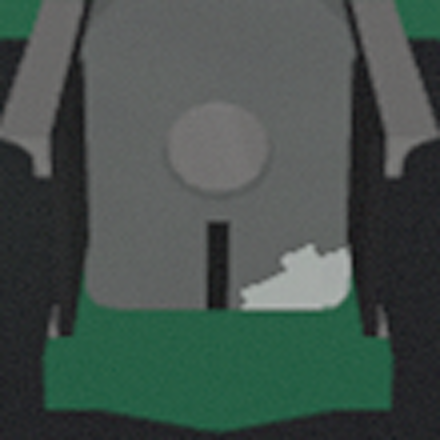

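Run:
```python
from h import *
place(2,86.1,.0002)
hand.move_gripper(.036); p=st("rel")["position"]; bot.servo_line([p[0],p[1],.21],velocity=.2); bot.dwell(.1)
c=cam("wrist","f2");cam("top","f2t")
cv2.imwrite("pics/f2t.png",cv2.resize(cv2.imread("pics/f2t.png")[150:290,90:390],None,fx=2.6,fy=2.6,interpolation=cv2.INTER_CUBIC))
```

```text
above t=20.6 p [ 0.5563 -0.072   0.1332] F [ 1.   0.9 -2. ] w 0.0291
placed t=22.1 p [ 0.5561 -0.072   0.1239] F [ 0.9 -0.1  0.6] w 0.0285
rel t=22.3 p [ 0.5559 -0.072   0.1238] F [-0.1 -0.2 -0. ] w 0.0361
```

View pics/f2.png

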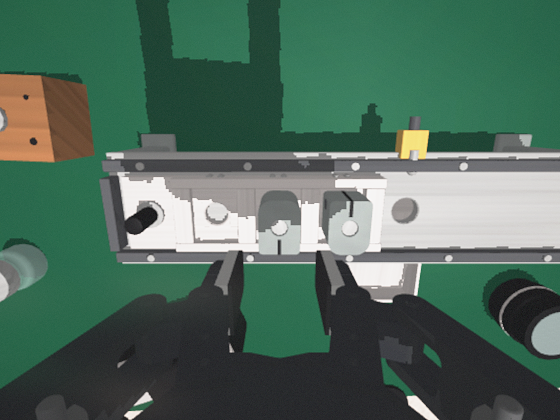

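View pics/f2t.png

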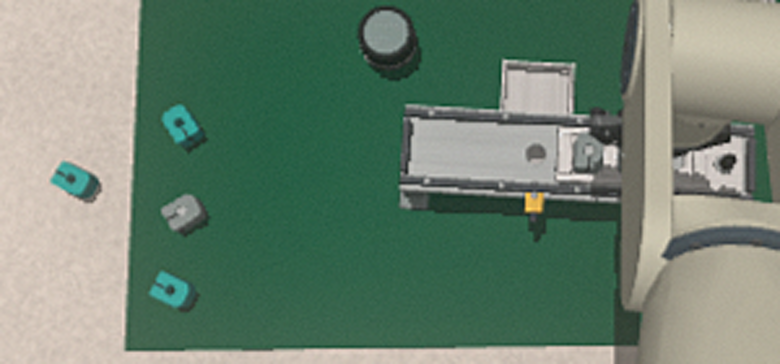

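Run:
```python
from h import *
pick(.5092,.4417,31)
c=cam("wrist","g1")
cv2.imwrite("pics/g1c.png",cv2.resize(c["frame"][250:360,225:335,::-1],None,fx=4,fy=4,interpolation=cv2.INTER_CUBIC))
```

```text
down t=26.4 p [0.5097 0.4421 0.0297] F [0.4 0.4 0.1] w 0.0619
closed t=26.8 p [0.5097 0.4422 0.0301] F [-0.3 -0.4  5.9] w 0.0289
lift t=27.8 p [0.5085 0.4411 0.1986] F [-0.4  0.1 -2.1] w 0.0288
```

View pics/g1c.png

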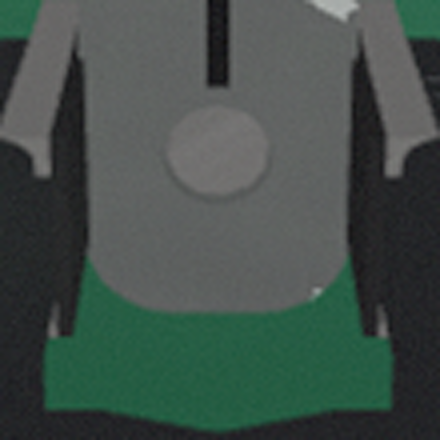

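Run:
```python
from h import *
place(3,86.1,.0006)
hand.move_gripper(.036); p=st("rel")["position"]; bot.servo_line([p[0],p[1],.21],velocity=.2); bot.dwell(.1)
c=cam("wrist","g2");cam("scene","g2s")
cv2.imwrite("pics/g2s.png",cv2.resize(cv2.imread("pics/g2s.png")[100:280,140:340],None,fx=3,fy=3,interpolation=cv2.INTER_CUBIC))
```

```text
above t=30.8 p [ 0.5526 -0.122   0.1332] F [ 0.8  0.8 -1. ] w 0.0289
placed t=32.3 p [ 0.5524 -0.122   0.124 ] F [0.  0.4 0.9] w 0.0289
rel t=32.6 p [ 0.5522 -0.122   0.1238] F [-0.1  0.2  0.6] w 0.0360
```

View pics/g2.png

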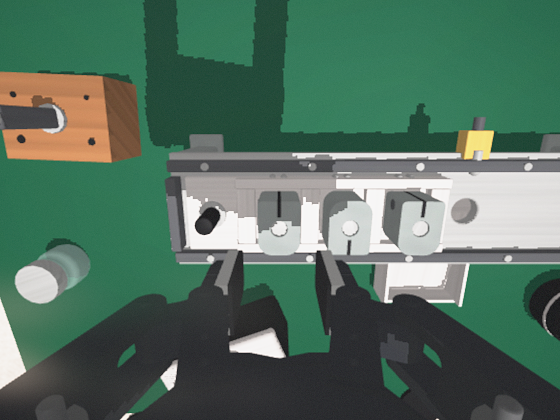

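View pics/g2s.png

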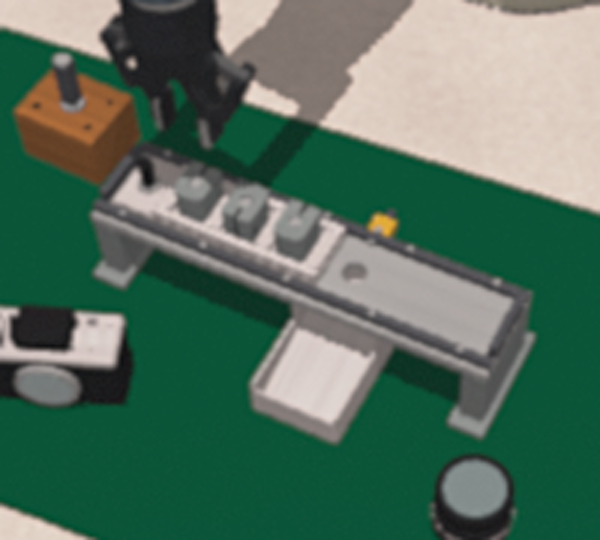

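```bash
cat >> h.py <<'E'
AX=-3.9
def knob_grab(travel):
    p=PK[3]+JY*(travel-.053); q=ori(np.radians(AX))
    hand.move_gripper(.04,60)
    bot.reach([p[0],p[1],.19],q); bot.servo_line([p[0],p[1],.120],velocity=.12); st("atknob")
    hand.move_gripper(0,60); return st("gripped")
def knob_shift(d,v=.06):
    p=get_obs()["position"]; 
    t=p+JY*d; bot.servo_line([t[0],t[1],.120],velocity=v); return st("shift")
def knob_release():
    hand.move_gripper(.04); bot.dwell(.2); o=get_obs()["position"]; bot.servo_line([o[0],o[1],.21],velocity=.2)
E
python3 - <<'E'
from h import *
knob_grab(0)
p0=get_obs()["position"]
for i in range(4):
    o=knob_shift(-.0015,.02)
    if abs(o["wrist_force"][1])>8: break
cam("wrist","h1")
E
```

```text
atknob t=35.6 p [ 0.5496 -0.175   0.1204] F [ 0.3 -0.   1.2] w 0.0398
gripped t=36.0 p [ 0.5488 -0.1749  0.1211] F [-4.2  0.3  6.3] w 0.0120
shift t=36.2 p [ 0.5487 -0.1766  0.1211] F [-3.3  0.4  6.1] w 0.0116
shift t=36.5 p [ 0.5485 -0.1783  0.1211] F [-1.8  0.9  4.5] w 0.0115
shift t=36.7 p [ 0.5485 -0.1789  0.121 ] F [-2.9  6.2  6.4] w 0.0120
shift t=37.0 p [ 0.5485 -0.1789  0.121 ] F [-1.7  9.1  6.2] w 0.0116
```

View pics/h1.png

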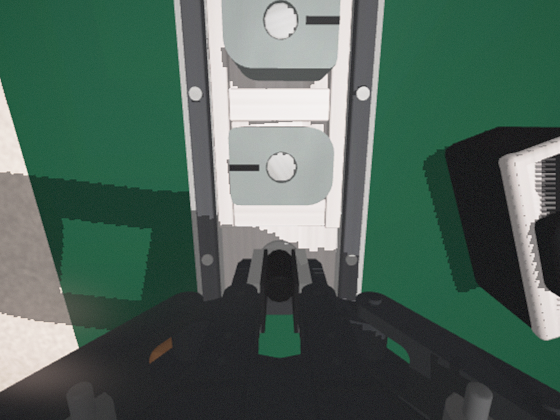

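```bash
cat >> h.py <<'E'
K0=np.array([.5488,-.1788,.12])  # knob at travel 0
for _n in PK: PK[_n]=PK[_n]-JY*.0037   # pockets at travel 0
def knob_to(tr,v=.06):
    t=K0+JY*tr; bot.servo_line([t[0],t[1],.120],velocity=v); bot.dwell(.2); return st("knob@%.3f"%tr)
E
python3 - <<'E'
from h import *
knob_to(.05);knob_to(.060,.04); 
for d in (.0585,.0615,.06): knob_to(d,.02)
knob_release(); p=PK[1]+JY*.01
bot.reach([p[0],p[1],.21],ori(np.radians(AX))); bot.dwell(.2); c=cam("wrist","h2")
E
```

```text
knob@0.050 t=38.2 p [ 0.5519 -0.1288  0.121 ] F [-3.8  1.   7.4] w 0.0118
knob@0.060 t=38.8 p [ 0.5526 -0.1188  0.1211] F [-3.5  0.6  7.1] w 0.0120
knob@0.059 t=39.3 p [ 0.5525 -0.1203  0.121 ] F [-4.   0.5  7.3] w 0.0116
knob@0.061 t=39.8 p [ 0.5527 -0.1175  0.121 ] F [-4.9  0.3  7.2] w 0.0115
knob@0.060 t=40.2 p [ 0.5526 -0.119   0.1211] F [-4.   0.6  6.8] w 0.0118
```

View pics/h2.png

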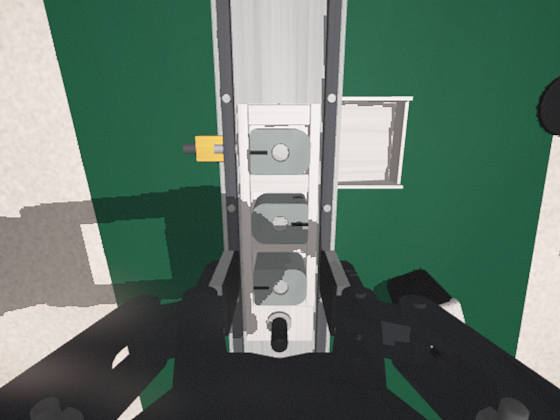

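Run:
```python
from h import *
c=cam("wrist")
cv2.imwrite("pics/h2c.png",cv2.resize(c["frame"][90:240,205:345,::-1],None,fx=4,fy=4,interpolation=cv2.INTER_CUBIC))
for uv in [(280,152),(280,222),(280,287)]: print(ray(c,*uv,.127).round(4))
print("knobtop",ray(c,279.5,347,.126).round(4), "pred", K0+JY*.06, "p1 pred",PK[1]+JY*.06)
```

```text
[0.5639 0.0342 0.127 ]
[ 0.5605 -0.0147  0.127 ]
[ 0.5569 -0.0661  0.127 ]
knobtop [ 0.5526 -0.1207  0.126 ] pred [ 0.55288092 -0.11893894  0.12      ] p1 pred [0.56342926 0.03376962 0.094     ]
```

View pics/h2c.png

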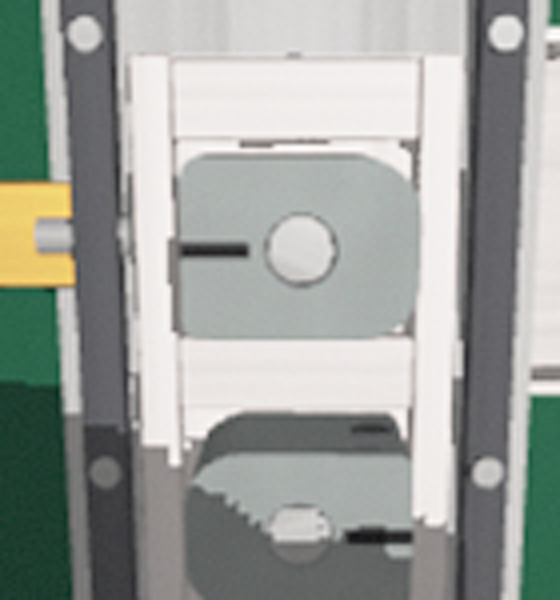

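Run:
```python
from h import *
hand.move_gripper(.05,100)
bot.reach([.4655,-.306,.20],ori(np.radians(-3.9))); bot.dwell(.3); st()
c=cam("wrist","i1")
cv2.imwrite("pics/i1c.png",cv2.resize(c["frame"][170:330,200:360,::-1],None,fx=4,fy=4,interpolation=cv2.INTER_CUBIC))
print(proj(c,[.4653,-.306,.122]),proj(c,[.4653,-.306,.067]))
```

```text
t=43.9 p [ 0.466  -0.3053  0.2   ] F [-0.4 -0.7 -0.2] w 0.0500
[278.41544814 228.40075914] [278.52697269 207.58269071]
```

View pics/i1c.png

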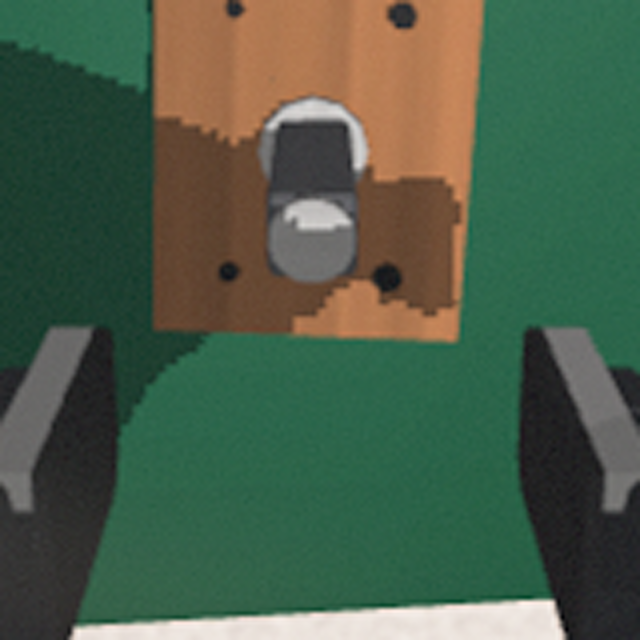

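Run:
```python
from h import *
bot.servo_line([.4653,-.3066,.094],velocity=.1); st()
hand.move_gripper(0,100); st("grip"); bot.servo_line([.4653,-.3066,.240],velocity=.12); bot.dwell(.2);st()
c=cam("wrist","i2")
cv2.imwrite("pics/i2c.png",cv2.resize(c["frame"][170:330,200:360,::-1],None,fx=4,fy=4,interpolation=cv2.INTER_CUBIC))
```

```text
t=45.2 p [ 0.4657 -0.3069  0.0946] F [-0.4  0.4  0.3] w 0.0500
grip t=45.6 p [ 0.4656 -0.3068  0.0946] F [-0.9  1.1  6.1] w 0.0148
 t=47.2 p [ 0.4651 -0.3065  0.2394] F [-0.   1.2 -1.3] w 0.0151
```

View pics/i2c.png

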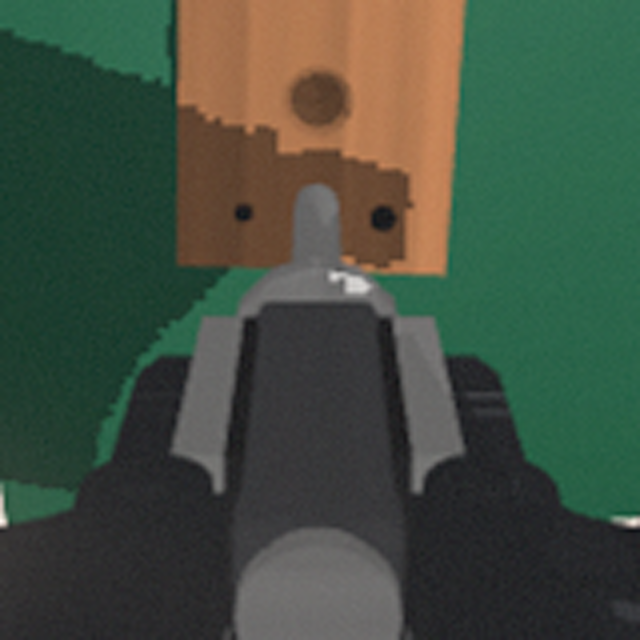

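```bash
cat >> h.py <<'E'
def tip_off(c,u,v,zt=.0926):
    o=get_obs();M=R.from_quat(o["orientation"]).as_matrix();w=ray(c,u,v,o["position"][2]-zt);return M.T@(w-o["position"]),w
E
python3 - <<'E'
from h import *
c=cam("wrist")
for v in (204,200,208): print(tip_off(c,200+317/4,170+v/4))
print("top",[ (R.from_quat(get_obs()["orientation"]).as_matrix().T@(ray(c,200+319/4,170+610/4,get_obs()["position"][2]+.0274)-get_obs()["position"])).round(4)])
print("hole",ray(c,279.75,194.3,.062))
E
```

```text
(array([-8.02666654e-05,  9.26000987e-02, -1.29694830e-04]), array([ 0.46505031, -0.30642207,  0.1470621 ]))
(array([-0.00085878,  0.09260031, -0.00012887]), array([ 0.46510406, -0.30564542,  0.1470621 ]))
(array([ 0.0006997 ,  0.09259989, -0.00013052]), array([ 0.46499646, -0.30720018,  0.1470621 ]))
top [array([ 0.0008, -0.0274, -0.    ])]
hole [ 0.46561986 -0.30555154  0.062     ]
```

Run:
```python
from h import *
q=ori(np.radians(AX)); bot.servo_line([.5642,.034,.25],ori=q,velocity=.2); bot.servo_line([.5642,.034,.228],velocity=.1); bot.dwell(.3);st()
c=cam("wrist","j1")
cv2.imwrite("pics/j1c.png",cv2.resize(c["frame"][170:330,200:360,::-1],None,fx=4,fy=4,interpolation=cv2.INTER_CUBIC))
print((proj(c,[.5642,.034,.127])-[200,170])*4)
```

```text
t=49.9 p [0.5645 0.034  0.2285] F [-0.8  0.1 -1.1] w 0.0150
[315.37740395 189.97375217]
```

View pics/j1c.png

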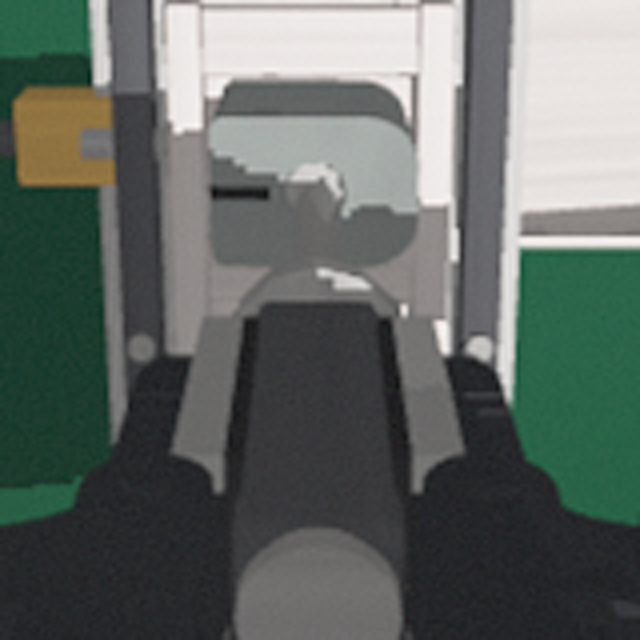

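```bash
cat >> h.py <<'E'
def push(x,y,zend=.181,z0=.224,lim=28):
    z=z0;ok=True
    bot.servo_line([x,y,z],velocity=.05); f0=get_obs()["wrist_force"]; log=[]
    while z>zend:
        z-=.002; bot.servo_line([x,y,z],velocity=.04); o=get_obs(); f=o["wrist_force"]-f0; log.append((round(z,3),round(o["position"][2],4),f.round(0).astype(int).tolist()))
        if abs(f[2])>lim or np.hypot(f[0],f[1])>12: ok=False;break
    print(ok,log); return ok
E
python3 - <<'E'
from h import *
push(.5642,.034); st()
E
```

```text
True [(0.222, np.float64(0.2218), [0, 0, 0]), (0.22, np.float64(0.2199), [0, 1, 0]), (0.218, np.float64(0.218), [0, 1, 0]), (0.216, np.float64(0.2159), [-1, 2, 1]), (0.214, np.float64(0.2138), [0, 1, 2]), (0.212, np.float64(0.2117), [0, 1, 1]), (0.21, np.float64(0.2096), [0, 1, 0]), (0.208, np.float64(0.2077), [-1, 1, -1]), (0.206, np.float64(0.2058), [0, 2, 1]), (0.204, np.float64(0.2038), [0, 1, 0]), (0.202, np.float64(0.2018), [-1, 1, 1]), (0.2, np.float64(0.1998), [0, 1, 0]), (0.198, np.float64(0.1978), [0, 2, 0]), (0.196, np.float64(0.1958), [-1, 2, 0]), (0.194, np.float64(0.1938), [-1, 1, 1]), (0.192, np.float64(0.1918), [0, 1, 0]), (0.19, np.float64(0.1898), [0, 2, 0]), (0.188, np.float64(0.1879), [-1, 1, 0]), (0.186, np.float64(0.1858), [-1, 0, 0]), (0.184, np.float64(0.1839), [0, 1, 0]), (0.182, np.float64(0.1819), [1, 1, 0]), (0.18, np.float64(0.1798), [0, 1, 1])]
 t=55.7 p [0.5641 0.034  0.1798] F [-0.   0.4 -0.6] w 0.0146
```

Run:
```python
from h import *
c=cam("wrist","k1");s=cam("scene","k1s");cam("top","k1t")
a=cv2.resize(c["frame"][170:330,200:360,::-1],(400,400),interpolation=cv2.INTER_CUBIC)
b=cv2.resize(s["frame"][130:260,190:320,::-1],(400,400),interpolation=cv2.INTER_CUBIC)
cv2.imwrite("pics/k1c.png",np.hstack([a,b]))
```

```text
(no output)
```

View pics/k1c.png

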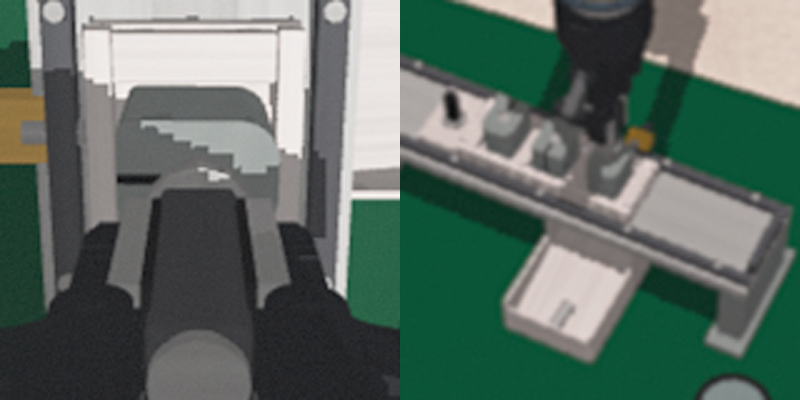

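```bash
cat >> h.py <<'E'
ST=np.array([.4655,-.3062])
def drift_home():
    o=get_obs()["position"]; bot.servo_line([o[0],o[1],.25],velocity=.15)
    bot.servo_line([ST[0],ST[1],.25],velocity=.25); bot.servo_line([ST[0],ST[1],.165],velocity=.12);bot.dwell(.1); f0=get_obs()["wrist_force"]
    z=.16
    while z>.0955:
        z-=.008; z=max(z,.0952); bot.servo_line([ST[0],ST[1],z],velocity=.08); f=get_obs()["wrist_force"]-f0
        if np.linalg.norm(f)>15: print("contact",z,f.round(1)); break
    st("home"); hand.move_gripper(.05); bot.dwell(.2); bot.servo_line([ST[0],ST[1],.2],velocity=.2); st()
def drift_take():
    hand.move_gripper(.05,100); bot.reach([ST[0],ST[1],.2],ori(np.radians(AX)));bot.servo_line([ST[0],ST[1],.094],velocity=.12); hand.move_gripper(0,100); bot.servo_line([ST[0],ST[1],.25],velocity=.2); st("taken")
E
python3 - <<'E'
from h import *
drift_home(); bot.dwell(.1)
c=cam("wrist","l1");s=cam("scene","l1s")
a=cv2.resize(c["frame"][150:330,190:370,::-1],(400,400),interpolation=cv2.INTER_CUBIC)
b=cv2.resize(s["frame"][130:260,190:320,::-1],(400,400),interpolation=cv2.INTER_CUBIC)
cv2.imwrite("pics/l1c.png",np.hstack([a,b]))
E
```

```text
home t=61.3 p [ 0.4655 -0.3063  0.0953] F [-0.1 -0.8 -1.4] w 0.0150
 t=62.6 p [ 0.465  -0.3059  0.1993] F [ 0.6  0.8 -0.6] w 0.0500
```

View pics/l1c.png

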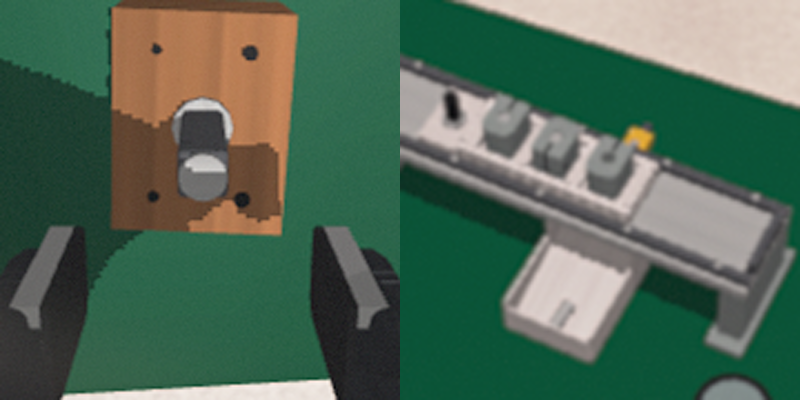

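```bash
cat >> h.py <<'E'
def advance(cur,new,save):
    p=PK[3]+JY*(cur-.053)
    hand.move_gripper(.04,60); q=ori(np.radians(AX)); k=K0+JY*cur
    bot.reach([k[0],k[1],.19],q); bot.servo_line([k[0],k[1],.120],velocity=.12); hand.move_gripper(0,60); st("grip")
    knob_to(new-.006); 
    for d in (0,.0015,-.0015,0): knob_to(new+d,.03)
    knob_release()
    if save:
        p=PK[1]+JY*.01; bot.reach([p[0],p[1],.21],q); bot.dwell(.2); c=cam("wrist",save)
        for n in PK: print(n,proj(c,[*(PK[n]+JY*new)[:2],.127]).round(1))
        cv2.imwrite(f"pics/{save}c.png",cv2.resize(c["frame"][90:240,205:345,::-1],None,fx=4,fy=4,interpolation=cv2.INTER_CUBIC))
E
python3 - <<'E'
from h import *
advance(.06,.11,"m1")
E
```

```text
grip t=65.0 p [ 0.5526 -0.119   0.121 ] F [-3.7 -0.6  6.7] w 0.0113
knob@0.104 t=66.1 p [ 0.5556 -0.0748  0.121 ] F [-4.2  1.5  6.5] w 0.0117
knob@0.110 t=66.6 p [ 0.556  -0.0688  0.121 ] F [-3.1  0.9  6.2] w 0.0119
knob@0.112 t=67.1 p [ 0.5561 -0.0676  0.121 ] F [-4.4 -1.1  7.7] w 0.0116
knob@0.108 t=67.5 p [ 0.5559 -0.0706  0.121 ] F [-4.6 -0.1  6.5] w 0.0119
knob@0.110 t=68.0 p [ 0.556  -0.069   0.1211] F [-3.8  0.7  7.8] w 0.0116
1 [279.9  71.7]
2 [279.8 152.8]
3 [280.  224.3]
```

View pics/m1c.png

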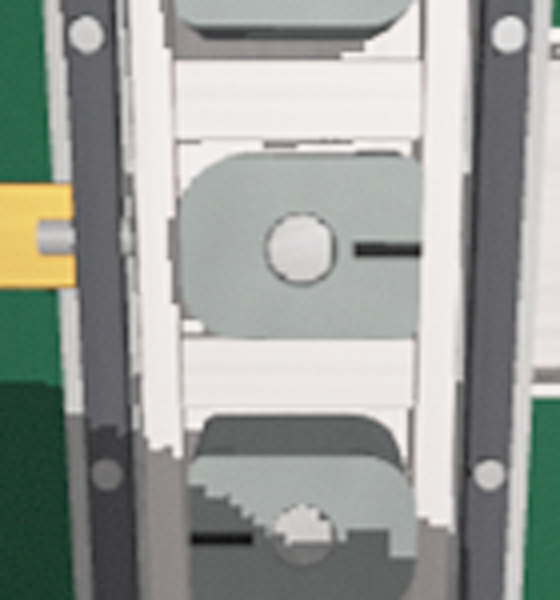

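```bash
cat > cyc.py <<'E'
from h import *
import sys
tag=sys.argv[1]
drift_take()
bot.servo_line([.5642,.0341,.25],velocity=.25); bot.servo_line([.5642,.0341,.228],velocity=.1); bot.dwell(.2); c=cam("wrist",tag)
cv2.imwrite(f"pics/{tag}c.png",cv2.resize(c["frame"][170:330,200:360,::-1],None,fx=3,fy=3,interpolation=cv2.INTER_CUBIC))
E
python3 cyc.py n1
```

```text
taken t=73.5 p [ 0.4648 -0.3058  0.2488] F [-0.1  0.2 -1.5] w 0.0147
```

View pics/n1c.png

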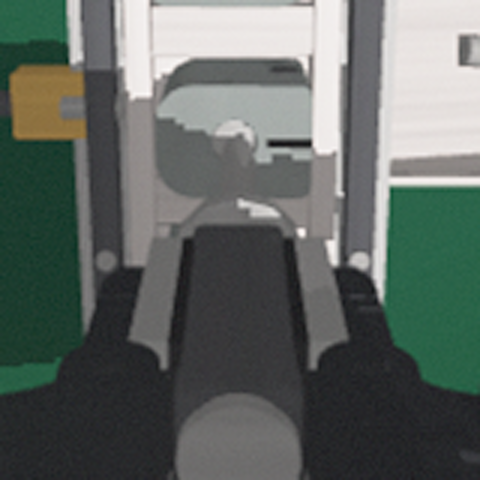

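Tip lies over the pin at about (236,140) in the crop, as in the first cycle; one pin lies in the tray at the right edge.

Run:
```python
from h import *
ok=push(.5642,.0341)
s=cam("scene","o1s")
if ok:
    drift_home(); bot.dwell(.1)
    c=cam("wrist","o1");s=cam("scene","o1s")
    a=cv2.resize(c["frame"][150:330,190:370,::-1],(400,400),interpolation=cv2.INTER_CUBIC)
    b=cv2.resize(s["frame"][130:260,190:320,::-1],(400,400),interpolation=cv2.INTER_CUBIC)
    cv2.imwrite("pics/o1c.png",np.hstack([a,b]))
```

```text
True [(0.222, np.float64(0.2218), [1, 0, 0]), (0.22, np.float64(0.2199), [1, 0, 0]), (0.218, np.float64(0.218), [1, -1, 1]), (0.216, np.float64(0.216), [1, 0, 2]), (0.214, np.float64(0.2138), [1, 0, 1]), (0.212, np.float64(0.2117), [2, -2, 1]), (0.21, np.float64(0.2096), [1, -1, 0]), (0.208, np.float64(0.2077), [0, -1, 1]), (0.206, np.float64(0.2058), [1, 0, 0]), (0.204, np.float64(0.2038), [0, 0, 0]), (0.202, np.float64(0.2018), [0, 0, 1]), (0.2, np.float64(0.1998), [1, -1, 0]), (0.198, np.float64(0.1978), [1, 0, 0]), (0.196, np.float64(0.1958), [1, 0, 1]), (0.194, np.float64(0.1938), [0, 0, 0]), (0.192, np.float64(0.1918), [0, -1, 1]), (0.19, np.float64(0.1898), [0, -1, 1]), (0.188, np.float64(0.1878), [0, 0, -1]), (0.186, np.float64(0.1859), [0, 0, 0]), (0.184, np.float64(0.1839), [1, 0, 0]), (0.182, np.float64(0.1818), [0, 0, 0]), (0.18, np.float64(0.1798), [0, 1, 0])]
home t=87.0 p [ 0.4655 -0.3062  0.0953] F [-0.2  0.3 -0.9] w 0.0145
 t=88.3 p [ 0.465  -0.3059  0.1992] F [-0.1 -0.1 -1.1] w 0.0505
```

View pics/o1c.png

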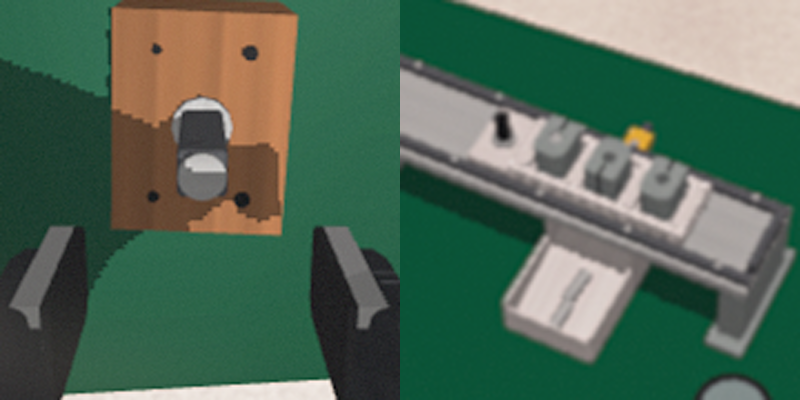

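Run:
```python
from h import *
advance(.11,.16,"q1")
```

```text
grip t=90.8 p [ 0.556  -0.0691  0.121 ] F [-5.3 -0.8  6.9] w 0.0116
knob@0.154 t=91.9 p [ 0.559  -0.0249  0.121 ] F [-3.8  1.6  7.5] w 0.0118
knob@0.160 t=92.5 p [ 0.5594 -0.0188  0.121 ] F [-4.5  1.8  7. ] w 0.0120
knob@0.162 t=92.9 p [ 0.5595 -0.0177  0.121 ] F [-5.1 -0.8  6.5] w 0.0117
knob@0.159 t=93.3 p [ 0.5593 -0.0207  0.121 ] F [-4.2 -0.3  7.1] w 0.0119
knob@0.160 t=93.8 p [ 0.5594 -0.0191  0.121 ] F [-4.6  0.5  8. ] w 0.0119
1 [279.5 -20.7]
2 [279.4  72.5]
3 [279.6 154. ]
```

View pics/q1.png

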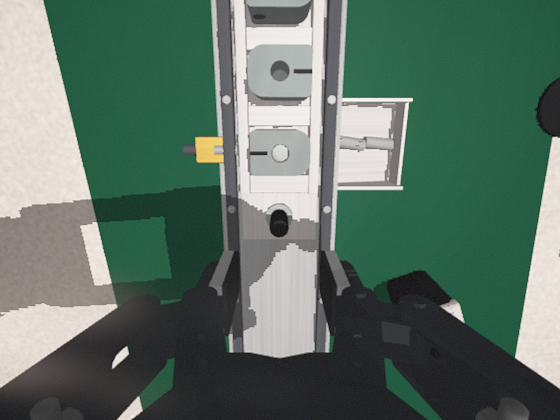

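View pics/q1c.png

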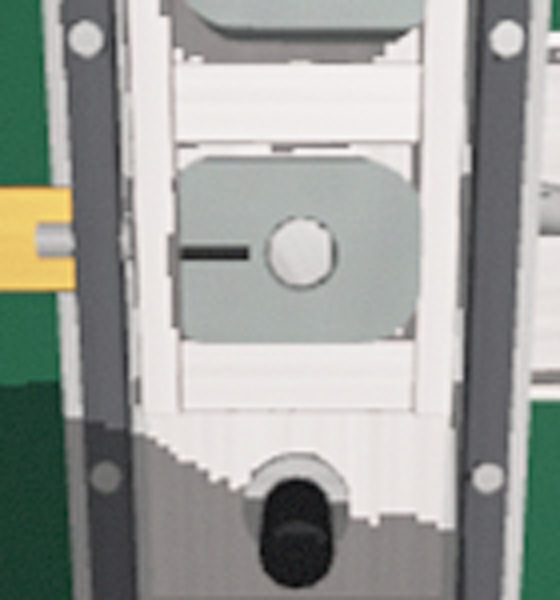

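```bash
python3 cyc.py r1
```

```text
taken t=99.3 p [ 0.4648 -0.3058  0.2488] F [-0.3  0.1 -1.7] w 0.0148
```

View pics/r1c.png

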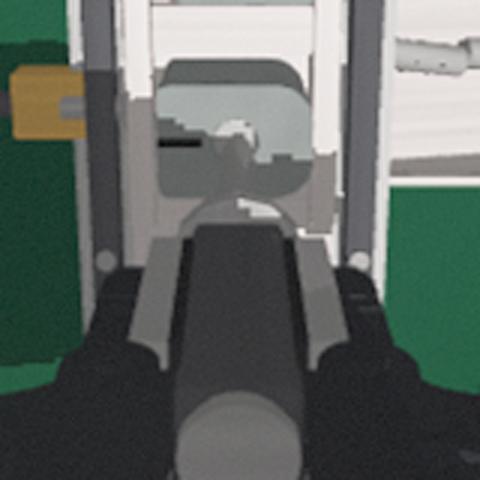

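Run:
```python
from h import *
ok=push(.5642,.0341)
if ok:
    drift_home(); bot.dwell(.1)
    c=cam("wrist","s1");s=cam("scene","s1s")
    a=cv2.resize(c["frame"][150:330,190:370,::-1],(400,400),interpolation=cv2.INTER_CUBIC)
    b=cv2.resize(s["frame"][130:260,190:320,::-1],(400,400),interpolation=cv2.INTER_CUBIC)
    cv2.imwrite("pics/s1c.png",np.hstack([a,b]))
```

```text
True [(0.222, np.float64(0.2218), [0, 2, 0]), (0.22, np.float64(0.2198), [0, 2, 0]), (0.218, np.float64(0.218), [1, 1, 0]), (0.216, np.float64(0.2159), [1, 1, 1]), (0.214, np.float64(0.2138), [1, 2, 0]), (0.212, np.float64(0.2118), [0, 1, 0]), (0.21, np.float64(0.2096), [0, 1, 0]), (0.208, np.float64(0.2077), [0, 2, -1]), (0.206, np.float64(0.2058), [0, 1, 0]), (0.204, np.float64(0.2038), [1, 1, 0]), (0.202, np.float64(0.2018), [0, 2, 0]), (0.2, np.float64(0.1998), [-1, 1, 0]), (0.198, np.float64(0.1978), [1, 2, 0]), (0.196, np.float64(0.1958), [1, 1, -1]), (0.194, np.float64(0.1937), [0, 2, 0]), (0.192, np.float64(0.1918), [-1, 2, 1]), (0.19, np.float64(0.1898), [-1, 1, 0]), (0.188, np.float64(0.1878), [-1, 2, 0]), (0.186, np.float64(0.1858), [-1, 3, 0]), (0.184, np.float64(0.1838), [-1, 1, 1]), (0.182, np.float64(0.1818), [0, 2, 0]), (0.18, np.float64(0.1799), [-1, 2, 0])]
home t=112.7 p [ 0.4655 -0.3062  0.0952] F [ 0.6  0.3 -0.2] w 0.0149
 t=114.0 p [ 0.465  -0.3059  0.1992] F [ 0.5 -0.6  0. ] w 0.0498
```

View pics/s1c.png

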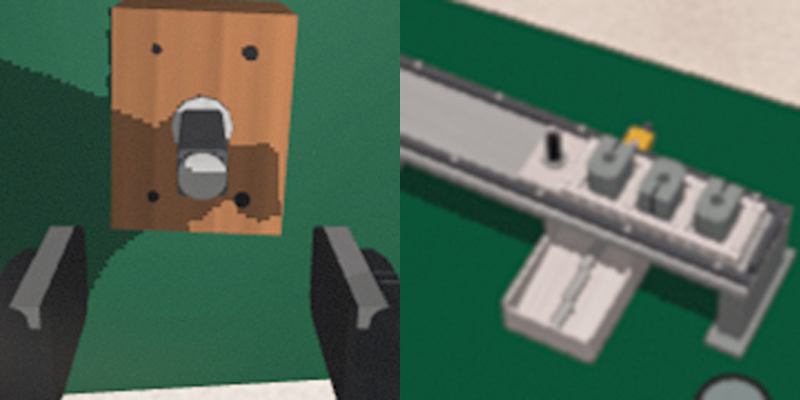

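Run:
```python
from h import *
hand.move_gripper(.04,60); q=ori(np.radians(AX)); k=K0+JY*.16
bot.reach([k[0],k[1],.21],q); bot.dwell(.2); cam("wrist","t0")
bot.servo_line([k[0],k[1],.120],velocity=.12); hand.move_gripper(0,60)
knob_to(.004,.08); knob_to(0,.03); knob_to(-.001,.02); knob_release()
p=PK[2]+JX*.02; bot.reach([p[0],p[1]+.03,.30],q); bot.dwell(.2); c=cam("wrist","t1")
for z,n in ((.127,1),(.127,2),(.127,3)): print(proj(c,[*PK[n][:2],z]).round(1))
```

```text
knob@0.004 t=119.4 p [ 0.5488 -0.175   0.121 ] F [-4.5 -2.2  6.3] w 0.0117
knob@0.000 t=119.9 p [ 0.5485 -0.1791  0.121 ] F [-4.2 -0.9  6.8] w 0.0120
knob@-0.001 t=120.3 p [ 0.5485 -0.1792  0.121 ] F [-2.9  4.4  7.9] w 0.0117
[261.9 175.3]
[262.6 224. ]
[263.6 269. ]
```

View pics/t0.png

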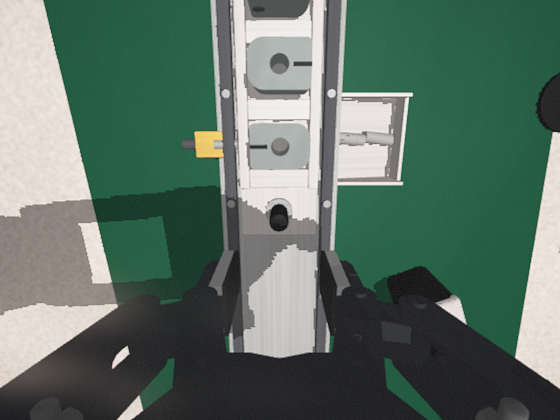

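View pics/t1.png

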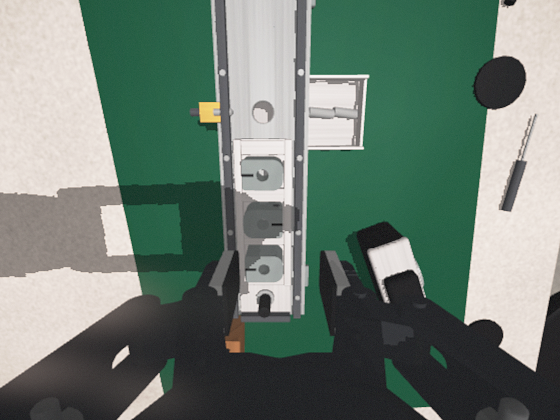

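Run:
```python
from h import *
q=ori(np.radians(AX))
bot.reach([.50,-.2,.40],q); bot.dwell(.2)
a=cv2.imread("pics/t1.png")
A=cv2.resize(a[60:290,200:380],(500,639),interpolation=cv2.INTER_CUBIC)[:600]
s=cam("scene","u1s"); cam("top","u1t")
b=cv2.resize(s["frame"][140:260,150:330,::-1],(800,533),interpolation=cv2.INTER_CUBIC)
cv2.imwrite("pics/u1a.png",A);cv2.imwrite("pics/u1b.png",b)
st()
```

```text
t=123.6 p [ 0.5003 -0.1991  0.3992] F [ 0.9 -0.1 -0.4] w 0.0400
```

View pics/u1a.png

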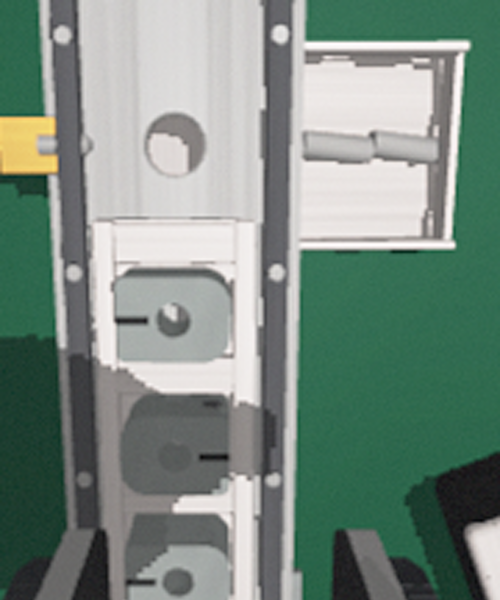

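View pics/u1b.png

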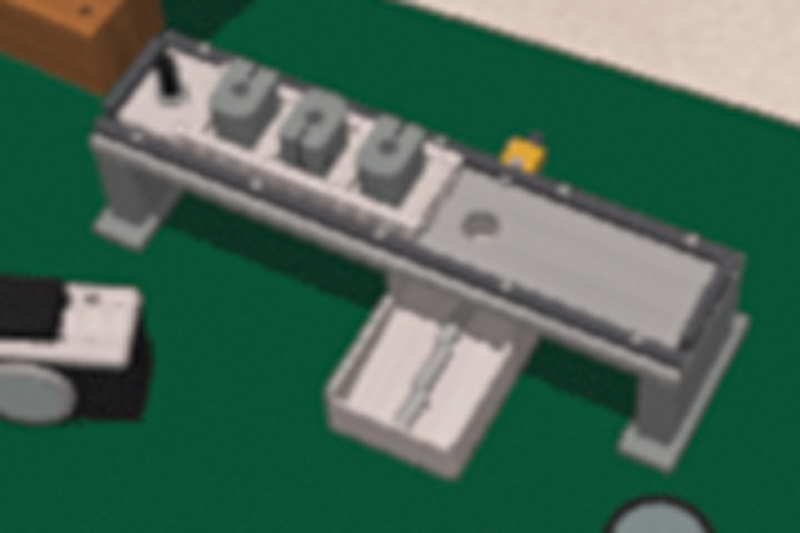

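View pics/u1t.png

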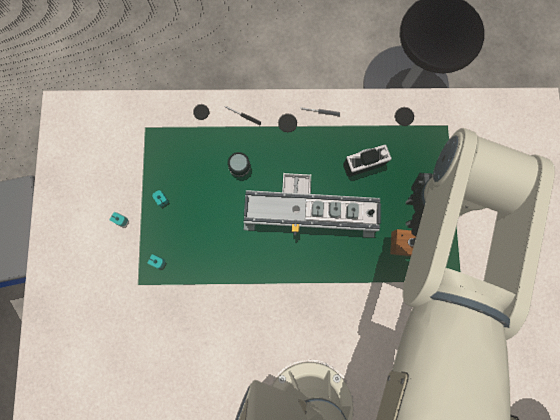

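Run:
```python
from h import *
M=R.from_quat(ori(-np.pi/2)).as_matrix()
for t in (40,30):
  for sgn in (1,-1):
    M2=R.from_euler('y',sgn*np.radians(t)).as_matrix()@M
    if M2[0,1]<0: break
  p=[.69,.03,.24]
  try:
    bot.reach([.60,-.05,.38],ori(-np.pi/2)); bot.reach(p,R.from_matrix(M2).as_quat()); break
  except bot.IKError as e: print("ik",t)
bot.dwell(.2); st(); c=cam("wrist","w1")
print(proj(c,PK[1]*0+np.array([.5635,.034,.085])))
for d in (.02,.04,.06,.09): print(d,proj(c,np.array([.5635,.0339,.03])+JX*d).round())
```

```text
t=126.2 p [0.6902 0.0292 0.2433] F [ 0.2 -0.5 -0.2] w 0.0399
[275.65068118 185.61159057]
0.02 [277. 136.]
0.04 [278. 122.]
0.06 [279. 107.]
0.09 [282.  80.]
```

View pics/w1.png

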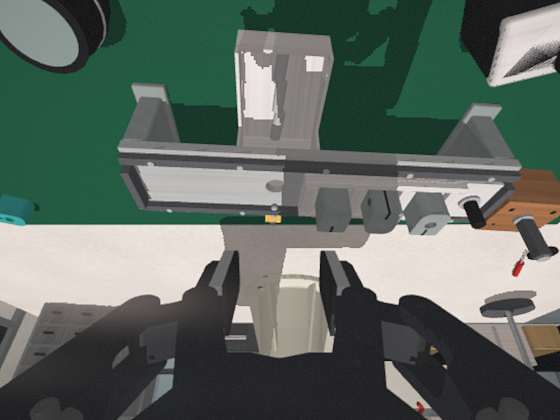

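Run:
```python
import cv2
a=cv2.imread("pics/w1.png")[20:210,210:350]
cv2.imwrite("pics/w1c.png",cv2.convertScaleAbs(cv2.resize(a,None,fx=3.1,fy=3.1,interpolation=cv2.INTER_CUBIC),alpha=1.2))
```

```text
(no output)
```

View pics/w1c.png

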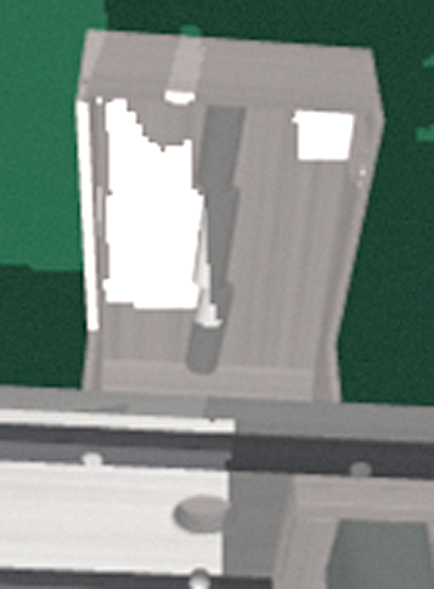

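Run:
```python
from h import *
bot.reach([.55,-.05,.40],ori(-np.pi/2)); bot.reach([.45,.05,.42],ori(0)); bot.dwell(.3)
c=cam("wrist","x1");s=cam("scene","x1s");st()
```

```text
t=128.9 p [0.4501 0.0499 0.42  ] F [-0.3  0.2  0.1] w 0.0400
```

View pics/x1s.png

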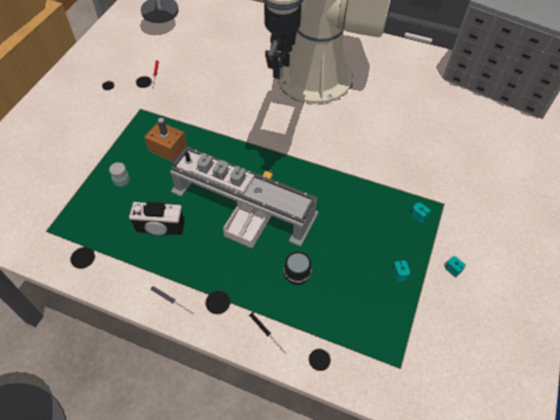

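Run:
```python
from h import *
hand_in()
```

```text
the job is handed in; nothing more can be done
```

I seated the three grey knuckles in the carrier, pushed all three pins out into the catch tray, stood the drift in its block, slid the carrier back to its load stop, and handed in at about 129 s. `hand_in()` gives no verdict, so the result rests on my own checks.

**Pins:** the last close view shows three pins lying end to end in the tray. The bores in pockets 1 and 3 look empty. The middle knuckle's bore was in shadow in the last overhead view, but it showed open and dark in the view taken just before the carrier went back.

**Knuckles:** each one went down to the fully seated height without a contact force, and the pictures show all three upright in their pockets.

**Carrier:** the return ended at the same knob position as the stop I had found at the start, with about 4 N against it. The carrier stood about 4 mm off the load stop when I first took hold of the knob.

**Drift:** it stands upright with its collar on the wooden block, both in the wrist view after the last pin and in the final scene view.

**Other items:** the lens, camera, jar and turquoise look-alikes look unmoved, and the gripper ended well clear of everything. I saw no knuckle get knocked aside.

**Readings that did not match:**
- The wrist force stayed under about 3 N during the pin pushes, although about 10 N was expected.
- I also felt no clear click at the detents, so I confirmed the pocket positions and pin drops from the pictures.

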